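# Park the loose coaster in the free curing frame and shut its gate

## Task

Two gated curing frames stand on the bench and one already holds the hexagonal tile. Slide the round coaster over the table, without picking it up, fully home into the empty frame, then swing that frame's gate shut behind it. Leave the hexagonal tile and the roll of masking tape where they are.

Things in the scene. Friction and masses are not known exactly. Their poses are not given: they have to be found in the camera images.
- coaster_center (a point): Centre (half-way up) of the loose round terrazzo coaster, 91 mm across, 9 mm thick, 0.13 kg, lying flat on the table in front of and outside both frames. Too wide for most grippers: push it at the rim.
- tile_center (a point): Centre (half-way up) of the plain grey hexagonal cast tile, 76 x 87 mm, 10 mm thick, loose, already parked in one of the two frames: which one changes. The other frame is empty but for a flat white round of paper, fixed and without any step.
- frame_left: U-shaped plywood frame on the robot's left, in front of the clamp jig, mouth to the robot's right (about -y); fixed. Origin: on the table where the middle of a parked coaster belongs; x axis: level, from mouth to back wall. Inside 100 mm wide (y -50 to 50), back wall at x = 46 mm; side walls 25 mm high, 10 mm thick, from the mouth at x = -48 mm; floor is the bare table, top open. Gate hinge at x = -57, y = -60 mm.
- frame_right: U-shaped plywood frame on the robot's right, beside the casting board, mouth to the robot; fixed. Origin: on the table where the middle of a parked coaster belongs; x axis: level, from mouth to back wall. Inside 100 mm wide (y -50 to 50), back wall at x = 46 mm; side walls 25 mm high, 10 mm thick, from the mouth at x = -48 mm; floor is the bare table, top open. Gate hinge at x = -57, y = -60 mm.
- gate_left (a joint): Gate of the left frame, rad about its vertical hinge: 0 = shut, bar along the frame's +y across the mouth (7 mm clear of a parked coaster); 1.57 = bar along the frame's -x. Stops at 0 and 2.0; starts open. Bar 67 mm long, 10 mm thick, z 3 to 21 mm, with an upright peg (14 mm across, top at 56 mm) 60 mm from the hinge. Swings with under 1 N, stays where left.
- gate_right (a joint): Gate of the right frame, rad about its vertical hinge: 0 = shut, bar along the frame's +y across the mouth (7 mm clear of a parked coaster); 1.57 = bar along the frame's -x. Stops at 0 and 2.0; starts open. Bar 67 mm long, 10 mm thick, z 3 to 21 mm, with an upright peg (14 mm across, top at 56 mm) 60 mm from the hinge. Swings with under 1 N, stays where left.
- gate_left_peg (a point): Axis of the left gate's aluminium peg, at 40 mm height: the bare peg reaches from 24 to 56 mm. The clamp jig beside it has a 15 mm high base and a red handle up to 103 mm high.
- gate_right_peg (a point): Axis of the right gate's aluminium peg, at 40 mm height: the bare peg reaches from 24 to 56 mm. The casting board to its right is 18 mm high, so stay above that beside the peg.
- tape_center (a point): Centre of a loose roll of masking tape lying flat, 96 mm across, 25 mm high, behind the clamp jig: a bystander to leave alone.

How it is judged:
By the outcome, as a careful person would: the job done as asked, in the order asked, and still so for the second after the job is handed in, with the robot touching nothing.
It also fails if it takes over 67 s, if anything falls off the work surface, if the arm or the gripper's body presses on something with over 40 N, if the wrist force passes 120 N, or if a joint passes its speed limit or range.

## Robot

A 6-joint arm with a two-finger parallel gripper is mounted at the origin on a cart in front of the work surface, level with it; the furniture and walls round the work are solid. World frame = base frame: x ahead of the robot, y to its left, z up, the work surface at z = 0. Lengths are in mm, angles in rad, forces in N, time in s.
With the tool pointing down it reaches from about 300 to 775 mm from the base axis. Payload 14.6 kg.
Tool frame: the origin (TCP) lies at the very end of the fingers, on their centre line; the grasp point (between the pads) lies 19 mm behind it (grip_point_offset is the distance from the TCP to the grasp point, in mm); z points along the fingers, y is the line along which they close (so a half turn about z gives the same grasp; the last joint's range is limited). The gripper opens to 94 mm and grips with 3 to 60 N. Pads are 16 mm wide; open, the fingers measure 119 mm over their backs; the gripper's body (75 mm by 177 mm) begins 78 mm behind the grasp point.
Start: joints at [1.118, 0.3, 1.521, -0, 1.321, -0.067], TCP at [206.962, 509.565, 205.446] pointing down, gripper open.
Joint ranges: [-3.03, 3.03], [-0.79, 2.21], [0.23, 2.52], [-1.04, 4.18], [0, 3.07], [-2.55, 2.55]. Speed limits (rad/s): [2.22, 2.22, 2.57, 3.14, 3.14, 3.14].

## Interface

Orientations are given as [roll, pitch, yaw] about the fixed x, y, z axes, in that order (R = Rz(yaw) Ry(pitch) Rx(roll)).
In Python, from cell import read_state, camera, camera_info, sign_off, grip_point_offset gives the robot as it stands.
- The arm moves only by the shell command python3 -m handwheel 'ROWS' [FORCE]. ROWS is text: rows parted by semicolons, each of 5 numbers parted by spaces: the shift along the world's x, y, z in units of 40 mm (1.0 is 40 mm), then the turn about the world's z in units of 5 degrees (1.0 is 5 degrees), then the closure, from 0 (fully open) to 1 (shut). In form: dx dy dz yaw gripper; .... A call has 1 to 12 rows; each row shifts and turns the commanded pose from where the row before left it; what a row does not reach is not made up. A row lasts 1/12 s, in which the tool goes at most 41.7 mm and 7.16 degrees, less where a joint would pass 70% of its speed; a pose out of reach is approached as far as the arm can. A call is refused whole if a number of a shift passes 1 or a number of a turn 1, either way. A call with a gripper value outside its range is refused whole. The fingers move at their own pace and stop on an object; FORCE is the grip in N (left out, the last holds). Time passes only in rows, so rows that do not move let the fingers close. It gives the time, the measured TCP pose, the force, the opening and the grip force at its end, in the units of the state.
- read_state(): the state, without advancing time (a new reading comes with each control period).
- camera(name): name is "scene" or "top"; returns (picture, depth): 384x512x3 uint8, red, green, blue; 384x512 float32, mm along the optical axis (not along the pixel's ray), 0 where there is no reading.
- camera_info(name): a dict with "intrinsics" (3x3 intrinsics, pixels), "world_from_camera" (4x4, takes a point from camera to world coordinates). Camera axes: x right, y down, z forward; pixel columns grow to the right and rows downward; lengths in mm; the calibration is good to about 2 mm. A picture is of the moment at which its call begins. camera_info takes no time and is no camera call.
- sign_off(): hands the job in; it is judged then, once.
The state is a dict: "clock": time; "joints": joint angles; "qd": joint speeds; "effort": joint torques, N m; "eef_pos": TCP position; "eef_rot": TCP orientation; "wrist_force": force on the tool from outside, world axes, zero at the start; "moment": the same for the moment, N m; "finger_gap": finger opening in mm; "finger_force": force on a finger pad.
Only numpy, scipy, OpenCV 4.12 (cv2) and the standard library are available. Lean on these libraries where they do the work, as an engineer would, in place of code of your own. Each camera call takes 0.05 s, during which the arm holds its last target. There are 200 camera calls.

## Working session

There is one attempt and no reset: what is moved stays moved. The work goes in short steps, Python scripts to look and compute and a shell command to move; the robot and the scene stay as the last step left them, time stands still between calls to the robot, and variables do not carry over. Pictures are saved under pics/ and viewed, at most 10 in all, crops included, and the job is handed in when it is done.

```bash
mkdir -p pics; python3 - <<'E'
from cell import *
import cv2,numpy as np
for n in("top","scene"):
    p,d=camera(n); cv2.imwrite(f"pics/{n}0.png",p[:,:,::-1]); np.save(f"{n}0.npy",d)
    i=camera_info(n); print(n,np.round(i["intrinsics"],1).tolist(),np.round(i["world_from_camera"],3).tolist())
print(read_state())
E
```

```text
top [[423.7, 0.0, 251.8], [0.0, 423.7, 190.6], [0.0, 0.0, 1.0]] [[-0.029, -0.983, 0.182, 407.176], [-0.999, 0.035, 0.028, -125.771], [-0.034, -0.181, -0.983, 902.909], [0.0, 0.0, 0.0, 1.0]]
scene [[391.6, 0.0, 253.2], [0.0, 391.6, 195.4], [0.0, 0.0, 1.0]] [[0.778, -0.322, 0.54, 109.032], [-0.628, -0.365, 0.687, -701.326], [-0.024, -0.874, -0.486, 482.478], [0.0, 0.0, 0.0, 1.0]]
{'clock': 0.1, 'joints': array([ 1.11843217e+00,  3.00365619e-01,  1.52154239e+00, -2.27703304e-05,
        1.32072312e+00, -6.65794841e-02]), 'qd': array([ 0.0005061 , -0.00098618, -0.00137069,  0.00164276, -0.00213669,
       -0.00177757]), 'effort': array([ 2.42863942e-03, -5.32637036e+01, -3.53289127e+01,  7.10079493e-02,
        2.34062446e-02, -4.27278053e-06]), 'eef_pos': array([206.84492822, 509.35079063, 204.96056413]), 'eef_rot': array([-3.14055501e+00, -4.70826722e-05,  2.75581361e+00]), 'wrist_force': array([0.92555449, 0.31097004, 0.717027  ]), 'moment': array([ 0.0226231 , -0.00023939,  0.01525223]), 'finger_force': 0.0, 'finger_gap': 94.06105011422018}
```

View pics/top0.png

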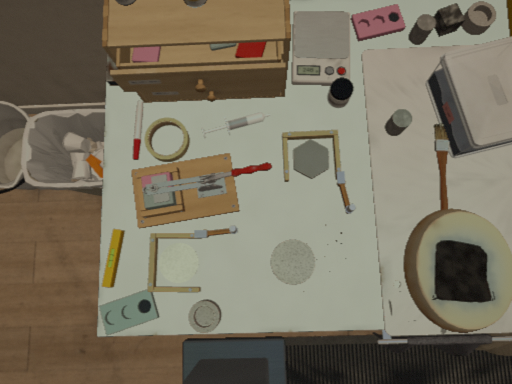

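View pics/scene0.png

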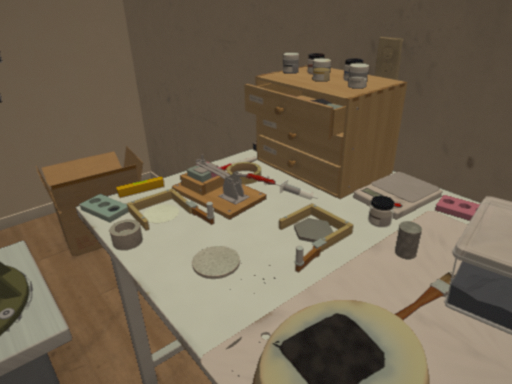

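The top view shows the coaster at about (293,262). The empty left frame, with its paper round, is at (179,263), with its gate hinge at (200,233) and peg at (233,230). The hexagonal tile is in the right frame at (311,158), and the tape is at (167,139). The left frame is therefore the target.

```bash
cat > h.py <<'E'
from cell import *
import cv2,numpy as np
def ray(n,uv,z):
    i=camera_info(n);K=i["intrinsics"];T=np.array(i["world_from_camera"])
    d=T[:3,:3]@np.linalg.inv(K)@[uv[0],uv[1],1.];o=T[:3,3]
    return np.round(o+d*(z-o[2])/d[2],1)
def grab(n):
    p,d=camera(n);return p[:,:,::-1].copy(),d
E
python3 - <<'E'
from h import *
p=cv2.imread("pics/top0.png")
cv2.imwrite("pics/crop.png",cv2.resize(p[210:310,120:340],None,fx=3.6,fy=3.6,interpolation=cv2.INTER_CUBIC))
hsv=cv2.cvtColor(p,cv2.COLOR_BGR2HSV)
print("hsv",hsv[262,280],hsv[262,179],hsv[300,260],hsv[236,170],hsv[233,218])
for nm,uv,z in(("coaster",(293,262),9),("tile",(311,158),10),("paper",(179,263),0),("peg",(233,230),56),("hinge",(200,233),21)): print(nm,ray("top",uv,z))
bg=np.median(p[290:320,230:280].reshape(-1,3),0)
m=(np.abs(p.astype(int)-bg).sum(2)>40).astype(np.uint8); m=cv2.morphologyEx(m,cv2.MORPH_OPEN,np.ones((3,3)))
cs,_=cv2.findContours(m,cv2.RETR_EXTERNAL,cv2.CHAIN_APPROX_NONE)
for c in cs:
    if cv2.pointPolygonTest(c,(293,262),False)>0:
        (e,ax,_)=cv2.fitEllipse(c);print("ell",e,ax,cv2.contourArea(c),ray("top",e,9))
w=cv2.inRange(hsv,(8,70,60),(28,255,255))
w[:,:130]=0;w[:225]=0;w[300:]=0;w[:,255:]=0
ys,xs=np.nonzero(w)
P=np.array([ray("top",q,25) for q in zip(xs,ys)]);print("wood bbox",P.min(0),P.max(0))
E
```

```text
hsv [ 33  32 143] [ 37  32 174] [ 38  25 165] [ 24  99 137] [ 15 167 119]
coaster [ 419.4 -181.     9. ]
tile [ 640.  -230.2   10. ]
paper [424.6  58.8   0. ]
peg [485.5 -61.3  56. ]
hinge [484.7  10.5  21. ]
ell (292.1986999511719, 261.7114562988281) (43.61351013183594, 44.70448684692383) 1529.5 [ 420.  -179.4    9. ]
wood bbox [366.9 -50.6  25. ] [505.3 140.3  25. ]
```

View pics/crop.png

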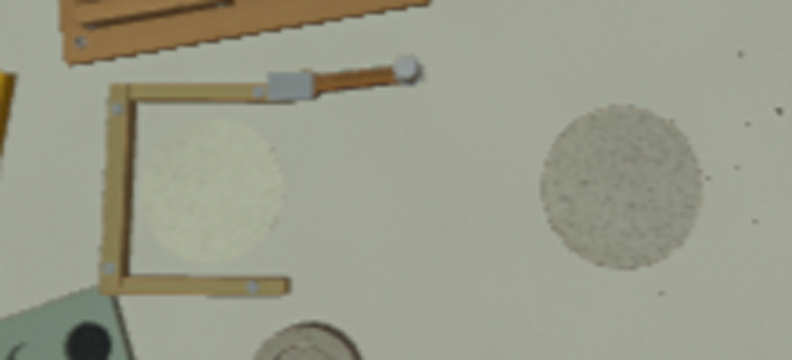

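The crop shows the empty frame: upper wall centreline at about crop (120..265, 92), lower wall at (120..289, 286), back wall inner edge from (133,100) to (126,277). The hinge block is at (290,86), the peg at (406,68) and the coaster at (622,187).

```bash
python3 - <<'E'
from h import *
c=lambda u,v:(u/3.6+120-.4,v/3.6+210-.4)
for nm,uv,z in(("upL",(120,92),25),("upR",(262,92),25),("loL",(120,285),25),("loEnd",(289,286),25),("outT",(111,88),25),("outB",(101,285),25),("inT",(133,100),25),("inB",(125,277),25),("paper",(209,190),0),("peg",(407,66),56),("hinge",(290,80),25),("coaster",(622,187),9)):
    print(nm,ray("top",c(*uv),z))
s=cv2.imread("pics/scene0.png")
cv2.imwrite("pics/scrop.png",cv2.resize(s[160:290,110:310],None,fx=4,fy=4,interpolation=cv2.INTER_CUBIC))
E
```

```text
upL [483.  108.4  25. ]
upR [480.4  25.8  25. ]
loL [373.9 107.   25. ]
loEnd [370.7  10.9  25. ]
outT [485.5 113.7  25. ]
outB [374.2 117.8  25. ]
inT [478.1 100.8  25. ]
inB [378.3 104.2  25. ]
paper [426.   61.6   0. ]
peg [489.6 -60.7  56. ]
hinge [486.7   9.5  25. ]
coaster [ 420.4 -179.8    9. ]
```

View pics/scrop.png

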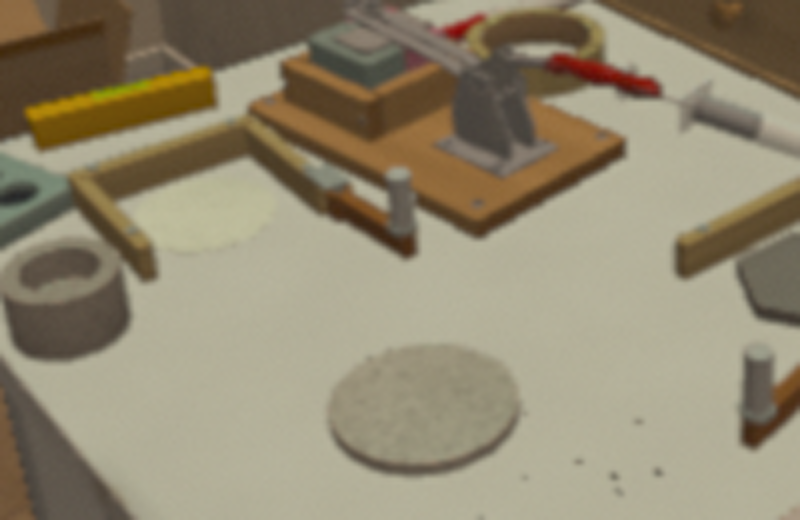

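The left frame's origin comes out at about (427, 59.5), with its axis about (0.035, 1). The coaster at (420,-180) lies almost on that axis. I'll go behind it with the fingers about 60 mm apart and straddling the axis.

```bash
python3 -m handwheel '0.7 -0.7 0 -1 0.36;0.7 -0.7 0 -1 0.36;0.7 -0.7 0 -1 0.36;0.7 -0.8 0 -1 0.36;0.7 -0.8 0 -1 0.36;0.7 -0.8 0 -1 0.36;0.7 -0.8 0 -1 0.36;0.5 -0.8 0 -1 0.36;0 -0.9 0 -1 0.36;0 -0.9 0 -1 0.36;0 -0.9 0 -1 0.36;0 -0.9 0 -1 0.36' 20
```

```text
clock: 1.1
eef_pos: [420.2, 122.5, 205.2]
eef_rot: [-3.141, 0.0, 1.704]
wrist_force: [0.8, -0.4, -0.2]
finger_gap: 60.1
finger_force: 0.0
```

```bash
python3 -m handwheel '0 -0.9 0 -1 0.36;0 -0.9 0 -0.9 0.36;0 -0.9 0 0 0.36;0 -0.9 0 0 0.36;0 -0.9 0 0 0.36;0 -0.9 0 0 0.36;0 -0.9 0 0 0.36;0 -0.9 0 0 0.36;0 -0.9 0 0 0.36;0 -0.9 0 0 0.36;0 -0.5 0 0 0.36;0 0 0 0 0.36'; python3 - <<'E'
from h import *
p,d=grab("top");cv2.imwrite("pics/t1.png",p)
E
```

```text
clock: 2.1
eef_pos: [420.1, -258.9, 204.8]
eef_rot: [-3.141, -0.0, 1.54]
wrist_force: [-0.3, 0.6, 0.5]
finger_gap: 60.6
finger_force: 0.0
```

View pics/t1.png

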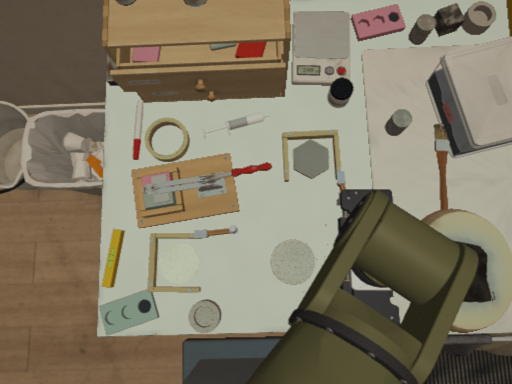

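The arm is behind the coaster and the fingers are clear of both the coaster (293,262) and the right gate peg. I'll descend now.

```bash
python3 -m handwheel '-0.05 0 -0.8 0 0.36;0 0 -0.8 0 0.36;0 0 -0.8 0 0.36;0 0 -0.8 0 0.36;0 0 -0.8 0 0.36;0 0 -0.5 0 0.36;0 0 -0.3 0 0.36;0 0 -0.2 0 0.36;0 0 0 0 0.36'
```

```text
clock: 2.9
eef_pos: [418.3, -254.7, 4.3]
eef_rot: [-3.14, -0.001, 1.544]
wrist_force: [-0.5, -0.4, -0.1]
finger_gap: 60.1
finger_force: 0.0
```

```bash
python3 -m handwheel '0 0.2 0 0 0.36;0 0.2 0 0 0.36;0.01 0.2 0 0 0.36;0.01 0.2 0 0 0.36;0.01 0.2 0 0 0.36;0.01 0.2 0 0 0.36;0.01 0.2 0 0 0.36;0.01 0.2 0 0 0.36;0.01 0.2 0 0 0.36;0.01 0.2 0 0 0.36;0.01 0.2 0 0 0.36;0.01 0.2 0 0 0.36'; python3 -m handwheel '0 0.2 0 0 0.36;0 0.2 0 0 0.36;0.01 0.2 0 0 0.36;0.01 0.2 0 0 0.36;0.01 0.2 0 0 0.36;0.01 0.2 0 0 0.36;0.01 0.2 0 0 0.36;0.01 0 0 0 0.36'; python3 - <<'E'
from h import *
p,d=grab("scene");cv2.imwrite("pics/s2.png",p)
E
```

```text
clock: 3.9
eef_pos: [422.8, -159.2, 5.5]
eef_rot: [3.141, 0.0, 1.543]
wrist_force: [-0.1, -4.1, 3.8]
finger_gap: 60.3
finger_force: 1.9
clock: 4.57
eef_pos: [424.9, -102.4, 5.3]
eef_rot: [-3.141, -0.001, 1.544]
wrist_force: [-0.6, -1.0, 0.8]
finger_gap: 60.2
finger_force: 0.3
```

View pics/s2.png

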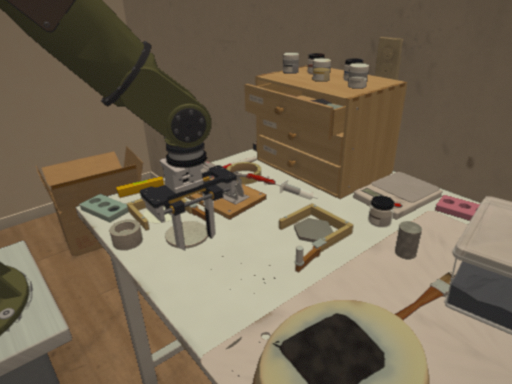

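The coaster sits between the fingertips at about (187,234), heading for the mouth. I'll lower the tool slightly and continue straight.

```bash
python3 -m handwheel '-0.03 0 -0.05 0 0.36;0 0.2 0 0 0.36;0 0.2 0 0 0.36;0 0.2 0 0 0.36;0 0.2 0 0 0.36;0 0.2 0 0 0.36;0 0.2 0 0 0.36;0 0.2 0 0 0.36;0 0.2 0 0 0.36;0 0.2 0 0 0.36;0 0.2 0 0 0.36;0 0 0 0 0.36'; python3 -m handwheel '0 0.1 0 0 0.36;0 0.1 0 0 0.36;0.01 0.1 0 0 0.36;0 0.1 0 0 0.36;0 0.1 0 0 0.36'
```

```text
clock: 5.62
eef_pos: [423.9, -22.6, 3.4]
eef_rot: [-3.142, -0.0, 1.544]
wrist_force: [-0.2, -0.8, -0.4]
finger_gap: 60.3
finger_force: 0.0
clock: 6.03
eef_pos: [424.4, -3.6, 3.5]
eef_rot: [3.142, 0.0, 1.543]
wrist_force: [0.2, -1.1, 0.2]
finger_gap: 60.4
finger_force: 0.4
```

```bash
python3 -m handwheel '0 0.1 0 0 0.36;0 0.1 0 0 0.36;0 0.05 0 0 0.36;0 0.05 0 0 0.36;0 0.05 0 0 0.36'; python3 -m handwheel '0 0.05 0 0 0.36;0 0.05 0 0 0.36;0 0.05 0 0 0.36;0 0 0 0 0.36'
```

```text
clock: 6.45
eef_pos: [424.3, 10.3, 3.4]
eef_rot: [3.142, 0.0, 1.543]
wrist_force: [-0.2, -0.5, -1.1]
finger_gap: 60.1
finger_force: 0.4
clock: 6.78
eef_pos: [424.3, 16.4, 3.4]
eef_rot: [-3.142, -0.0, 1.543]
wrist_force: [0.6, 0.7, 0.1]
finger_gap: 60.2
finger_force: 0.1
```

```bash
python3 -m handwheel '0 0.05 0 0 0.36;0 0.03 0 0 0.36;0 0 0 0 0.36'; python3 -m handwheel '0 0.03 0 0 0.36;0 0.03 0 0 0.36;0 0 0 0 0.36';
```

```text
clock: 7.03
eef_pos: [424.3, 19.4, 3.4]
eef_rot: [-3.142, 0.0, 1.543]
wrist_force: [-0.6, -1.7, 0.2]
finger_gap: 60.3
finger_force: 0.8
clock: 7.28
eef_pos: [424.2, 20.6, 3.4]
eef_rot: [-3.141, 0.002, 1.544]
wrist_force: [-2.4, -15.6, 1.2]
finger_gap: 60.4
finger_force: 7.1
```

The coaster stalled at 15 N against the back wall at TCP y = 20.6, so it is home. I'll back off, lift, and move clear while closing the fingers.

```bash
python3 -m handwheel '0 -0.2 0 0 0.36;0 -0.2 0 0 0.36;0 0 0.5 0 0.36;0 0 0.8 0 0.36;0 0 0.8 0 0.36;0 0 0.7 0 0.6;0 -0.8 0.2 0 1;0 -0.8 0 0 1;0 -0.8 0 0 1;0 -0.8 0 0 1;0 0 0 0 1'; python3 - <<'E'
from h import *
p,d=grab("top");cv2.imwrite("pics/t3.png",cv2.resize(p[200:310,130:350],None,fx=3.6,fy=3.6,interpolation=cv2.INTER_CUBIC))
E
```

```text
clock: 8.2
eef_pos: [424.2, -126.4, 123.6]
eef_rot: [3.141, 0.001, 1.539]
wrist_force: [0.7, 1.1, 0.0]
finger_gap: 23.8
finger_force: 0.0
```

View pics/t3.png

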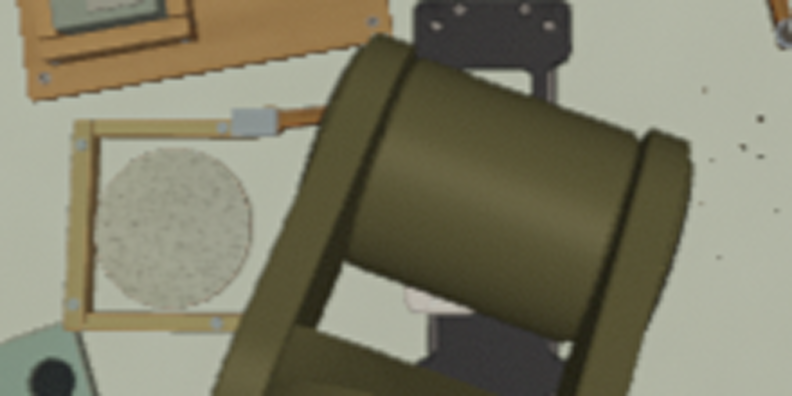

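The crop shows the coaster at about (173,228), touching the back wall. Next I'll take the closed fingers to the far side of the peg, at about (514,-62).

```bash
python3 -m handwheel '0.8 0 0 0 1;0.8 0 0 0 1;0.65 0.5 0 0 1;0 0.6 0 0 1;0 0.5 0 0 1;0 0 0 0 1;0 0 -0.6 0 1;0 0 -0.6 0 1;0 0 -0.5 0 1;0 0 -0.4 0 1;0 0 -0.2 0 1;0 0 0 0 1'; python3 - <<'E'
from h import *
p,d=grab("scene");cv2.imwrite("pics/s4.png",cv2.resize(p[130:260,110:310],None,fx=4,fy=4,interpolation=cv2.INTER_CUBIC))
E
```

```text
clock: 9.25
eef_pos: [513.4, -58.1, 30.1]
eef_rot: [-3.139, -0.001, 1.543]
wrist_force: [0.1, -0.4, -0.5]
finger_gap: 0.2
finger_force: 0.0
```

View pics/s4.png

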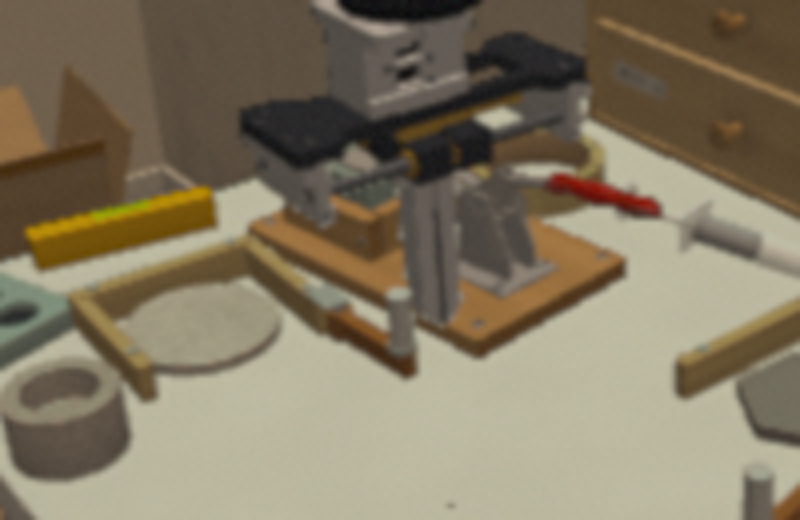

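The closed fingers stand behind the peg, which is at crop (400,320), above the jig base. I'll push the peg along its arc.

```bash
python3 -m handwheel '-0.24 0 0 0 1;-0.24 0 0 0 1;-0.24 -0.04 0 0 1;-0.23 0.04 0 0 1;-0.22 0.04 0 0 1;-0.2 0.09 0 0 1;-0.2 0.1 0 0 1;-0.17 0.15 0 0 1;-0.16 0.16 0 0 1;0 0 0 0 1'; python3 -m handwheel '-0.08 0.12 0 0 1;-0.08 0.13 0 0 1;-0.06 0.11 0 0 1;-0.05 0.11 0 0 1;0 0 0 0 1'
```

```text
clock: 10.13
eef_pos: [437.0, -35.6, 31.4]
eef_rot: [-3.14, -0.0, 1.544]
wrist_force: [0.4, -0.1, -0.1]
finger_gap: 0.1
finger_force: 0.0
clock: 10.55
eef_pos: [427.1, -17.1, 31.4]
eef_rot: [-3.141, -0.0, 1.543]
wrist_force: [0.6, -0.7, -0.8]
finger_gap: 0.4
finger_force: 0.0
```

```bash
python3 -m handwheel '0 0.05 0 0 1;0 0.05 0 0 1;0 0 0 0 1'; python3 -m handwheel '0 0.05 0 0 1;0 0 0 0 1'; python3 -m handwheel '0 0.05 0 0 1;0 0 0 0 1'
```

```text
clock: 10.8
eef_pos: [427.4, -14.1, 31.4]
eef_rot: [-3.141, 0.001, 1.543]
wrist_force: [-1.7, -4.1, 0.9]
finger_gap: 0.7
finger_force: 2.1
clock: 10.97
eef_pos: [427.4, -13.4, 31.4]
eef_rot: [-3.141, 0.003, 1.544]
wrist_force: [-2.6, -18.9, 1.1]
finger_gap: 0.5
finger_force: 9.7
clock: 11.13
eef_pos: [427.4, -12.8, 31.5]
eef_rot: [-3.141, 0.006, 1.544]
wrist_force: [-3.8, -34.9, 0.9]
finger_gap: 0.2
finger_force: 17.4
```

The gate is on its stop, near the predicted -12.4. I'll back off, lift and check.

```bash
python3 -m handwheel '0 -0.15 0 0 1;0 -0.6 0 0 1;0 -0.6 0 0 1;0 0 0.8 0 1;0 0 0.8 0 1;0 0 0.8 0 1;0 -0.9 0.8 0 1;0 -0.9 0 0 1;0 -0.9 0 0 1;0 -0.9 0 0 1;0 -0.9 0 0 1;0 0 0 0 1'; python3 - <<'E'
from h import *
p,d=grab("top");cv2.imwrite("pics/t5.png",cv2.resize(p[90:310,100:380],None,fx=2.7,fy=2.7,interpolation=cv2.INTER_CUBIC))
E
```

```text
clock: 12.13
eef_pos: [427.2, -243.6, 155.0]
eef_rot: [3.141, 0.001, 1.539]
wrist_force: [0.7, 0.7, -0.1]
finger_gap: 0.5
finger_force: 0.0
```

View pics/t5.png

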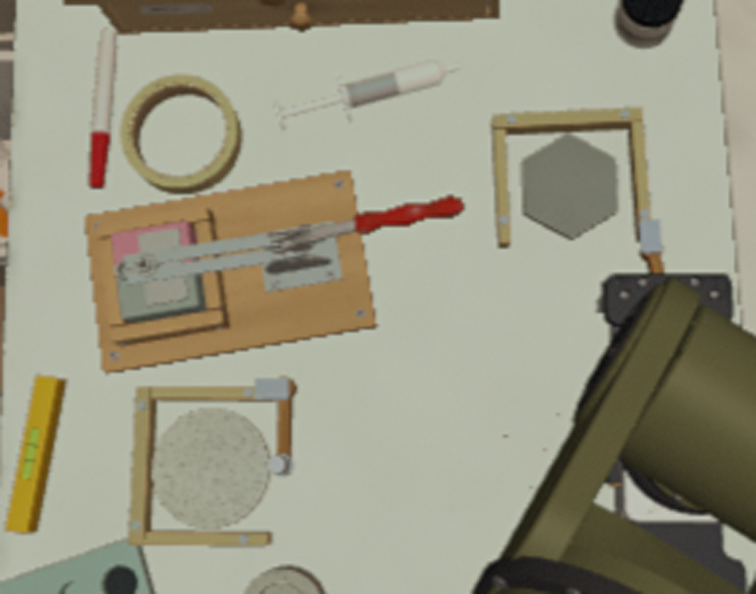

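The crop shows the coaster at (212,468) touching the back wall and the gate bar shut across the mouth, with its peg at (279,464). The tile at (570,186) and the tape at (181,132) have not moved, and the arm touches nothing.

```bash
python3 -c "from cell import *;print(sign_off())"
```

```text
the job is handed in; nothing more can be done
None
```

The coaster is fully home in the left frame with its gate shut behind it, the hexagonal tile and tape were left where they were, and the job was handed in at about 12 s.

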